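# Show the notched slide to the code reader

## Robot

A 6-joint arm with a two-finger parallel gripper is mounted at the origin on the work surface. World frame = base frame: x ahead of the robot, y to its left, z up, the work surface at z = 0. Lengths are in m, angles in rad, forces in N, time in s.
With the tool pointing down it reaches from about 0.325 to 0.775 m from the base axis. Payload 5.5 kg.
Tool frame: the origin (TCP) lies midway between the tips of the shut fingers; the grasp point (between the pads) lies r.grasp_offset behind it (r.grasp_offset is the distance from the TCP to the grasp point, in m); y points along the fingers, x is the direction in which the jaws open and shut, and the axes are right-handed (so a half turn about y gives the same grasp; the last joint's range is limited). The gripper opens to 88 mm and grips with 3 to 60 N. Pads are 20 mm wide; open, the fingers measure 115 mm over their backs; the gripper's body (75 mm by 178 mm) begins 61 mm behind the grasp point.
Start: joints at [1.112, 0.091, 1.231, -0, 1.82, -0.057], TCP at [0.235, 0.552, 0.223] pointing down, gripper open.
Joint ranges: [-2.87, 2.87], [-0.86, 2.18], [0.17, 2.46], [-1.51, 4.65], [0.06, 2.69], [-2.65, 2.65]. Speed limits (rad/s): [2.57, 2.57, 3.01, 3.14, 3.14, 3.14].

## Interface

Orientations are given as a unit quaternion [x, y, z, w].
In Python, from rig import r gives the robot as it stands. The module is installed in compiled form; this text tells all that it offers.
- The arm moves only by the tool jog_arm, never from a script. Its argument "commands" is a list of rows, each an object with "travel": the shift along the tool's x, y, z in mm, a list of three; "turn": the turn, a rotation vector about the tool's x, y, z in degrees, a list of three; "jaw": the opening, from -1 (shut) to 1 (fully open). A call has 1 to 20 rows; each row shifts and turns the commanded pose from where the row before left it, along the tool's axes as they then stand; what a row does not reach is not made up. A row lasts 1/8 s, in which the tool goes at most 62.5 mm and 10.7 degrees, less where a joint would pass 70% of its speed; a pose out of reach is approached as far as the arm can. A call with a gripper value outside its range is refused whole. The fingers move at their own pace and stop on an object; "grip_force" is the grip in N (left out, the last holds). Time passes only in rows, so rows that do not move let the fingers close. It gives the time, the measured TCP pose, the force and the opening at its end, in the units of the state.
- r.get_obs(): the state, without advancing time (a new reading comes with each control period).
- r.get_image(name): name is "side" or "top"; returns (picture, depth): 400x640x3 uint8, blue, green, red; 400x640 float32, m along the optical axis (not along the pixel's ray), 0 where there is no reading.
- r.calibration(name): a dict with "fovy" (degrees; the focal length in pixels is half the picture's height over the tangent of half this angle, whatever the lens; pixels are square), "cx", "cy" (the principal point, pixels), "origin" and "rotation" of the camera in the world. Camera axes: x right, y down, z forward; pixel columns grow to the right and rows downward; lengths in m; the calibration is good to about 2 mm. A picture is of the moment at which its call begins. calibration takes no time and is no camera call.
- r.sign_off(): hands the job in, once; it reports no verdict.
Trained networks look in the newest picture that a camera, given by its name, has taken for a name from the list of things; names that differ only in an ending like _2 or _b are one class to them, and where a whole thing is asked for, a point or a joint stands for the part that bears it (a point fixed in the world has none). Each returns a list of dicts, best first, with "conf" (0 to 1); they miss things now and then, are a little off and sometimes report something else, mostly with a low value. They report only what shows in the picture. A call takes as long as a camera call. They do not tell look-alikes from the thing itself.
- r.recognise(name, camera): "bbox" ([centre column, centre row, width, height] in pixels, round what is visible of it).
- r.silhouettes(name, camera): "mask" (400x640 bool, what is visible of it) and "bbox" ([centre column, centre row, width, height] in pixels, round what is visible of it).
The state is a dict: "clock": time; "joints": joint angles; "qd": joint speeds; "joint_efforts": joint torques, N m; "eef_pos": TCP position; "ee_rot": TCP orientation; "ft_force": force on the tool from outside, world axes, zero at the start; "moment": the same for the moment, N m; "gripper_width": finger opening in m.
Only numpy, scipy, OpenCV 4.12 (cv2) and the standard library are available. Lean on these libraries where they do the work, as an engineer would, in place of code of your own. Each camera call takes 0.05 s, during which the arm holds its last target.

## Task

Four clear counting slides stand in the draining rack; one has a small notch cut out of one corner, and that corner is at its frosted label end. Take that slide out by its clear part, fingers off the frosted panel, and hold it label up to the code reader on the stand: the panel in the middle of the reader's view, facing squarely up into the tilted window, about 13 cm away. Finish while still holding it there in the air, steady and touching nothing but the gripper, and leave the other slides standing in the rack and the reader and everything else on the bench undisturbed.

Things in the scene. Friction and masses are not known exactly. Their poses are not given: they have to be found in the camera images.
- slide_center (a point): centre of the notched slide: clear acrylic, 76 x 8 x 36 mm (x, y, z), 28 g, standing on a long edge in the rack. x runs lengthwise to the frosted end, z to the notched edge (up at the start), y out of the label face. 10 x 10 mm notch at the +x +z corner. Frosted panel on the +y face from x = 18 to 38 mm; x = -38 to 18 mm is clear: hold it there (-18 to 2 mm is free of the rack's fins)
- label (a point): centre of the notched slide's frosted panel (20 x 36 mm, 3 mm deep), on its surface; same axes as slide_center, y out of the panel; 28 mm in +x and 4 mm in +y from slide_center
- rack: fixed grey rack, 104 x 156 mm, at any yaw; origin: centre of its underside; floor 6 mm high. Seven 9.4 mm slots run along its x, 20 mm apart in y; slides stand in four, at y = -60, -20, 20, 60 mm in any order, 32 mm clear between them. Thin fins, tops 21 mm above the table, hold only the slides' ends (30 to 40 mm from the middle in x); end stops 19 mm high, end fins 23 mm
- plain_a: another counting slide in the rack, same size, square corners (no notch); origin at the middle of its bottom edge
- plain_b: another counting slide in the rack, same size, square corners; origin at the middle of its bottom edge
- plain_c: another counting slide in the rack, same size, square corners; origin at the middle of its bottom edge
- window (a point): centre of the dark window of the reader's grey head (86 x 62 x 42 mm), which looks down at 45 degrees. It looks along -x of this frame, straight out of the window and down; y is level, along the window's width. The head reaches 33 mm either side in y, 23 mm in z, and lies on the +x side
- reading_spot (a point): the point 130 mm straight out of the window (along -x), where the panel is to be held; same axes as window
- reader: the reader's stand, fixed: round foot of 124 mm and an upright 16 mm post at its origin (underside of the foot), 0.33 m high; the head hangs from it 60 mm in -x, 0.325 m up; window and reading spot lie on its -x side
- tube_rack: white rack of capped blood tubes, 66 x 130 mm, 94 mm high; a bystander; origin at the centre of its underside
- wash_bottle: white wash bottle, 68 mm across, 195 mm high with its spout; a bystander; origin at the centre of its underside
- jar: small lidded sample jar, 54 mm across, 62 mm high; a bystander; origin at the centre of its underside
- marker: marker pen lying on the bench, 130 mm long, 14 mm thick; a bystander; origin under its middle
Mind the look-alikes: they are no part of the job. Leave any orange look-alike of the plain_a alone.

How it is judged:
On the way:
1. the notched slide is drawn up out of the rack, held by the gripper (height (world z) of slide_center above 0.075 m and contact force between the fingers and slide above 0.5 N and contact force between slide and rack below 0.1 N), for 0.1 s.
At the end, for the whole second after the job is handed in: Notched slide gripped by its clear part, fingers off the panel, at rest, clear of rack and reader. Panel centre 95-165 mm out from the window, within 25 mm of its axis, facing it within 23 deg and upward (normal within 63 deg of vertical). Other slides stand in place (12 mm, 11 deg) (x of label in the frame of window between -0.165 and -0.095 m and y of label in the frame of window between -0.025 and 0.025 m and z of label in the frame of window between -0.025 and 0.025 m and y of window in the frame of label above 0.085 m and angle between the y axis of label and the x axis of window, either way round below 0.4 rad and angle between label's own y axis and vertical below 1.1 rad and contact force between the fingers and slide above 0.5 N and contact force between the fingers and slide_c0 below 0.2 N and contact force between the fingers and slide_c1 below 0.2 N and x of the grasp point in the frame of label below -0.018 m and contact force between slide and rack below 0.1 N and contact force between slide and reader below 0.1 N and linear speed of slide below 0.02 m/s and angle between each of plain_a, plain_b, plain_c's own z axis and vertical below 0.2 rad and distance of each of plain_a, plain_b, plain_c from where it was at the start of the episode below 0.012 m); the arm keeps its last pose, push and grip.
It fails at once if another slide is pulled out of the rack or knocked over (distance of any of plain_a, plain_b, plain_c from where it was at the start of the episode above 0.02 m).
It fails at once if the reader is struck by the robot or the slide (contact force between any of the arm, the fingers, slide and reader above 3 N).
It fails at once if a bystander on the bench is displaced (distance of any of tube_rack, wash_bottle, jar, marker from where it was at the start of the episode above 0.02 m).
It also fails if it takes over 35 s, if anything falls off the work surface, if the arm or the gripper's body presses on something with over 40 N, if the wrist force passes 120 N, or if a joint passes its speed limit or range.

## Working session

There is one attempt and no reset: what is moved stays moved. The work goes in short steps, Python scripts to look and compute and a tool call to move; the robot and the scene stay as the last step left them, time stands still between calls to the robot, and variables do not carry over. Pictures are saved under pics/ and viewed, and the job is handed in when it is done.

Besides the shell and the picture viewer there is one more tool, called by a JSON object that holds its "api" and its "payload", one argument or row to a line. jog_arm: Moves the arm, as the interface text tells. Its arguments: {"type":"object","properties":{"commands":{"type":"array","items":{"type":"object","properties":{"travel":{"type":"array","items":{"type":"number"}},"turn":{"type":"array","items":{"type":"number"}},"jaw":{"type":"number"}}}},"grip_force":{"type":"number"}},"required":["commands"]}

```bash
mkdir -p pics
python3 - <<'E'
from rig import r
import cv2,numpy as np
for n in("side","top"):
    im,d=r.get_image(n); cv2.imwrite(f"pics/{n}0.png",im); np.savez(f"{n}0.npz",im=im,d=d)
    c=r.calibration(n); print(n,{k:np.round(v,4).tolist() for k,v in c.items()})
o=r.get_obs(); print({k:np.round(v,3).tolist() for k,v in o.items()}, r.grasp_offset)
E
```

```text
side {'fovy': 44.2811, 'cx': 318.8672, 'cy': 201.89, 'origin': [-0.1167, -0.8714, 0.8462], 'rotation': [0.8228, -0.2823, 0.1686, -0.4636]}
top {'fovy': 49.0132, 'cx': 323.1591, 'cy': 198.818, 'origin': [0.3552, -0.0286, 1.3184], 'rotation': [0.7105, -0.6973, 0.0638, -0.07]}
{'clock': 0.1, 'joints': [1.112, 0.092, 1.232, 0.0, 1.82, -0.057], 'qd': [-0.0, -0.002, -0.005, -0.0, 0.001, -0.0], 'joint_efforts': [0.002, -44.786, -40.757, 0.07, 0.028, -0.0], 'eef_pos': [0.235, 0.552, 0.222], 'ee_rot': [0.59, 0.39, -0.391, -0.589], 'ft_force': [-0.048, 0.38, 0.094], 'moment': [0.032, 0.005, -0.026], 'gripper_width': 0.088} 0.0187
```

View pics/side0.png

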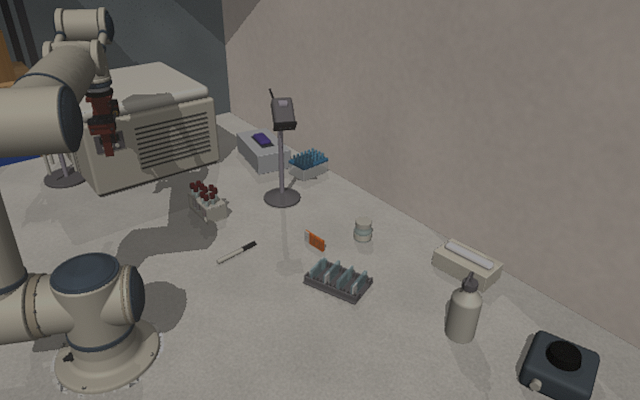

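View pics/top0.png

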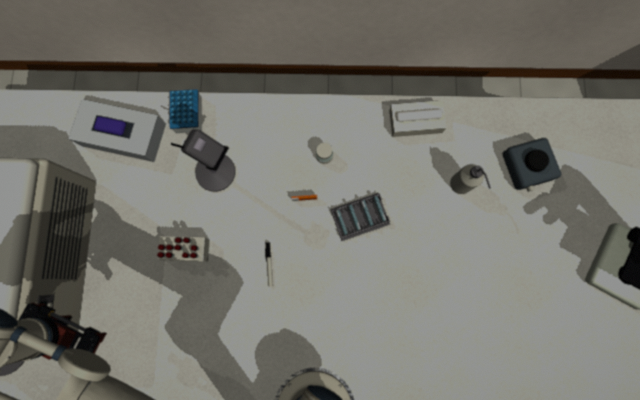

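```bash
cat > h.py <<'E'
import numpy as np
from scipy.spatial.transform import Rotation as R
def cal(c):
    f=200/np.tan(np.radians(c['fovy'])/2); return f,c['cx'],c['cy'],np.array(c['origin']),(R.from_quat(c['rotation']).as_matrix() if np.size(c['rotation'])==4 else np.array(c['rotation']))
def back(c,u,v,d):
    f,cx,cy,o,M=cal(c); p=np.stack([(u-cx)/f*d,(v-cy)/f*d,d*np.ones_like(u*1.)],-1); return p@M.T+o
def atz(c,u,v,z):
    f,cx,cy,o,M=cal(c); ray=M@np.array([(u-cx)/f,(v-cy)/f,1]); return o+ray*(z-o[2])/ray[2]
def proj(c,P):
    f,cx,cy,o,M=cal(c); q=(np.asarray(P)-o)@M; return np.stack([q[...,0]/q[...,2]*f+cx,q[...,1]/q[...,2]*f+cy],-1)
E
python3 - <<'E'
import cv2,numpy as np
s=np.load('side0.npz');t=np.load('top0.npz')
a=cv2.resize(s['im'][245:310,295:385],None,fx=8,fy=8,interpolation=cv2.INTER_CUBIC);cv2.imwrite('pics/c1.png',a)
a=cv2.resize(t['im'][180:250,320:400],None,fx=8,fy=8,interpolation=cv2.INTER_CUBIC);cv2.imwrite('pics/c2.png',a)
from rig import r;from h import *
for n,d in(("side",s),("top",t)):
    c=r.calibration(n)
    for nm in("rack","slide_center","label","plain_a","window","reader","tube_rack","wash_bottle","jar","marker"):
        try:
            for q in r.silhouettes(nm,n)[:5]:
                m=q['mask'];v,u=np.nonzero(m&(d['d']>0))
                P=back(c,u,v,d['d'][v,u]);print(n,nm,round(q['conf'],2),np.round(q['bbox']),np.round(np.median(P,0),3),np.round(np.percentile(P,2,axis=0),3),np.round(np.percentile(P,98,axis=0),3))
                np.save(f"m_{n}_{nm}_{int(q['bbox'][0])}.npy",m)
        except Exception as e: print(n,nm,e)
E
```

```text
side rack 0.9 [340. 283.  71.  46.] [ 0.531 -0.143  0.01 ] [ 0.487 -0.211  0.004] [ 0.613 -0.067  0.025]
side slide_center 0.68 [320. 266.  20.  22.] [ 0.532 -0.072  0.031] [ 0.496 -0.085  0.001] [ 0.568 -0.03   0.045]
side label 0.56 [321. 267.  17.  18.] [ 0.532 -0.073  0.033] [ 0.498 -0.085  0.011] [ 0.565 -0.06   0.045]
side plain_a 0.75 [343. 278.  17.  23.] [ 0.557 -0.148  0.034] [ 0.524 -0.161  0.009] [ 0.593 -0.132  0.046]
side plain_a 0.57 [332. 272.  19.  24.] [ 0.544 -0.11   0.033] [ 0.511 -0.122  0.008] [ 0.582 -0.089  0.046]
side plain_a 0.55 [315. 241.  21.  20.] [0.603 0.04  0.024] [0.597 0.006 0.004] [0.611 0.079 0.04 ]
side plain_a 0.51 [358. 282.  18.  23.] [ 0.571 -0.186  0.034] [ 0.537 -0.198  0.007] [ 0.603 -0.151  0.046]
side window 0.88 [283. 116.  29.  34.] [0.648 0.252 0.333] [0.617 0.219 0.284] [0.684 0.294 0.368]
side reader 0.71 [281. 154.  37. 114.] [0.664 0.281 0.191] [0.621 0.224 0.004] [0.738 0.37  0.366]
side tube_rack 0.95 [206. 202.  38.  40.] [0.43  0.364 0.055] [0.411 0.325 0.001] [0.518 0.55  0.096]
side tube_rack 0.5 [363. 230.  18.  24.] [ 0.72
[... 1330 characters left out ...]
dow 0.64 [200. 149.  56.  41.] [0.656 0.261 0.344] [0.622 0.22  0.019] [0.703 0.322 0.37 ]
top reader 0.71 [202. 161.  65.  64.] [0.661 0.278 0.315] [0.624 0.223 0.008] [0.719 0.37  0.368]
top reader 0.4 [201. 151.  54.  42.] [0.655 0.261 0.344] [0.622 0.22  0.287] [0.699 0.313 0.37 ]
top tube_rack 0.72 [185. 249.  49.  26.] [0.444 0.382 0.056] [0.414 0.325 0.007] [0.478 0.452 0.097]
top wash_bottle 0.75 [471. 179.  40.  31.] [ 0.652 -0.423  0.115] [ 0.627 -0.464  0.01 ] [ 0.691 -0.402  0.192]
top jar 0.51 [326. 152.  17.  19.] [ 0.738 -0.015  0.06 ] [ 0.719 -0.039 -0.   ] [0.769 0.01  0.066]
top marker 0.49 [268. 264.   9.  40.] [0.416 0.142 0.011] [ 0.352  0.131 -0.001] [0.469 0.155 0.017]
```

View pics/c1.png

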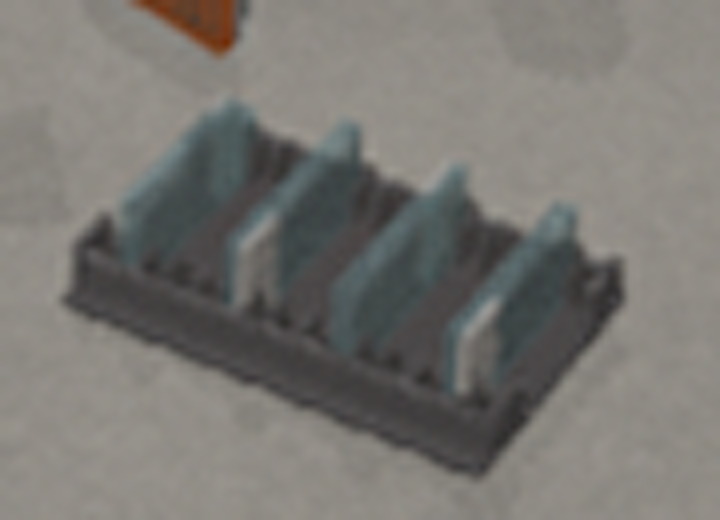

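View pics/c2.png

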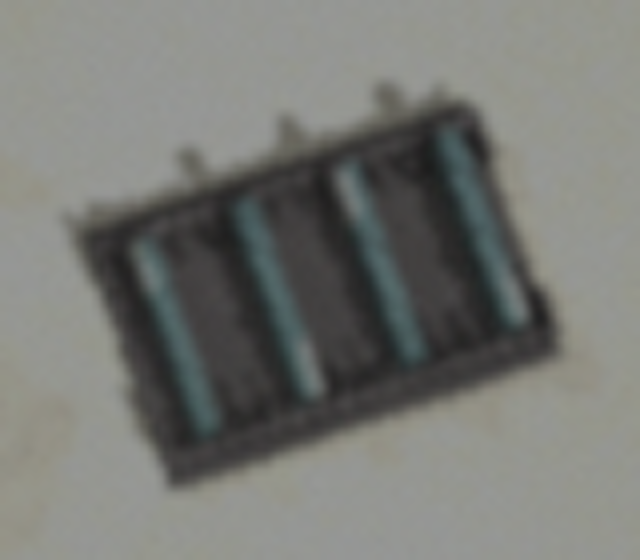

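Run:
```python
from rig import r;from h import *
import cv2
s=np.load('side0.npz');t=np.load('top0.npz')
c=r.calibration('side');ct=r.calibration('top')
# height-thresholded points of slides
for n,cc,d in(("side",c,s),("top",ct,t)):
    v,u=np.mgrid[0:400,0:640];P=back(cc,u,v,d['d'])
    k=(P[...,2]>.028)&(P[...,2]<.06)&(P[...,0]>.46)&(P[...,0]<.65)&(P[...,1]<-.04)&(P[...,1]>-.23)&(d['d']>0)
    m,l,st,ce=cv2.connectedComponentsWithStats(k.astype('uint8'))
    for i in range(1,m):
        if st[i,4]<8: continue
        Q=P[l==i];w=np.cov(Q[:,:2].T);e,V=np.linalg.eigh(w);a=V[:,1]*np.sign(V[0,1]);mu=Q.mean(0)
        x=(Q[:,:2]-mu[:2])@a;print(n,i,st[i,4],mu.round(3),'yaw',np.degrees(np.arctan2(a[1],a[0])).round(1),'ends',(mu[:2]+a*x.min()).round(3),(mu[:2]+a*x.max()).round(3),'L',np.ptp(x).round(3))
        b=np.arange(x.min(),x.max(),.005);print('   maxz',[int(1000*Q[(x>=y)&(x<y+.005),2].max()) if ((x>=y)&(x<y+.005)).any() else None for y in b])
        print('   medz',[int(1000*np.median(Q[(x>=y)&(x<y+.005),2])) if ((x>=y)&(x<y+.005)).any() else None for y in b])
```

```text
side 1 118 [ 0.527 -0.073  0.038] yaw 21.0 ends [ 0.494 -0.086] [ 0.57  -0.056] L 0.082
   maxz [45, 43, 42, 45, 46, 43, 44, 44, 44, 46, 44, 45, 44, 44, 42, 33, 28]
   medz [37, 38, 39, 37, 41, 42, 41, 41, 37, 41, 40, 38, 41, 38, 34, 32, 28]
side 2 134 [ 0.544 -0.109  0.039] yaw 19.8 ends [ 0.509 -0.122] [ 0.584 -0.095] L 0.079
   maxz [44, 44, 44, 46, 45, 44, 46, 45, 44, 44, 46, 44, 45, 47, 45, 44]
   medz [36, 42, 38, 43, 41, 42, 42, 36, 42, 40, 41, 38, 42, 40, 41, 41]
side 3 133 [ 0.555 -0.147  0.04 ] yaw 19.8 ends [ 0.522 -0.16 ] [ 0.595 -0.133] L 0.077
   maxz [46, 47, 44, 44, 44, 45, 45, 47, 45, 45, 45, 42, 45, 45, 45, 44]
   medz [37, 43, 35, 41, 41, 43, 41, 42, 40, 42, 42, 35, 41, 43, 40, 43]
side 4 138 [ 0.571 -0.184  0.04 ] yaw 19.2 ends [ 0.537 -0.196] [ 0.609 -0.171] L 0.076
   maxz [44, 44, 44, 45, 46, 46, 45, 45, 46, 46, 46, 44, 43, 43, 45, 45]
   medz [39, 40, 41, 42, 39, 41, 40, 41, 41, 39, 39, 43, 38, 42, 42, 41]
top 1 89 [ 0.576 -0.183  0.04 ] yaw 20.0 ends [ 0.541 -0.196] [ 0.611 -0.17 ] L 0.075
   maxz [45, 45, 45, 45, 46, 43, 44, 45, 44, 41, 42, 45, 43, 42, 45, 45]
   medz [42, 42, 42, 40, 42, 41, 40, 41, 40, 39, 40, 41, 40, 41, 41, 38]
top 2 86 [ 0.563 -0.145  0.04 ] yaw 20.2 ends [ 0.527 -0.158] [ 0.598 -0.132] L 0.076
   maxz [45, 46, 42, 42, 44, 45, 44, 45, 45, 47, 45, 45, 40, 45, 46, 42]
   medz [38, 39, 41, 39, 41, 37, 41, 43, 42, 41, 41, 43, 38, 42, 41, 42]
top 4 81 [ 0.548 -0.108  0.041] yaw 20.4 ends [ 0.514 -0.121] [ 0.585 -0.095] L 0.076
   maxz [45, 50, 40, 47, 45, 44, 45, 46, 43, 45, 46, 42, 43, 43, 45, 36]
   medz [43, 40, 38, 42, 40, 43, 41, 42, 42, 39, 44, 38, 42, 41, 40, 36]
top 5 80 [ 0.534 -0.071  0.04 ] yaw 19.9 ends [ 0.5   -0.083] [ 0.57  -0.058] L 0.075
   maxz [44, 44, 41, 46, 47, 44, 42, 49, 46, 43, 43, 43, 44, 42, 33]
   medz [41, 41, 38, 43, 43, 44, 38, 43, 39, 39, 41, 42, 43, 33, 31]
```

Run:
```python
from rig import r;from h import *
import cv2
out=[]
for n in("side","top"):
    d=np.load(n+'0.npz');cc=r.calibration(n);v,u=np.mgrid[0:400,0:640];P=back(cc,u,v,d['d'])
    k=(P[...,2]>.27)&(P[...,2]<.45)&(P[...,0]>.5)&(P[...,0]<.8)&(P[...,1]>.15)&(P[...,1]<.45)&(d['d']>0)
    Q=P[k];print(n,len(Q));out.append(np.c_[Q,np.full(len(Q),n=='top')])
    # post & foot
    k2=(P[...,2]>.004)&(P[...,2]<.03)&(P[...,0]>.55)&(P[...,0]<.85)&(P[...,1]>.15)&(P[...,1]<.45)&(d['d']>0)
    F=P[k2]; print('foot',len(F),F.min(0).round(3),F.max(0).round(3),((F.min(0)+F.max(0))/2).round(3))
    k3=(P[...,2]>.05)&(P[...,2]<.26)&(P[...,0]>.55)&(P[...,0]<.85)&(P[...,1]>.2)&(P[...,1]<.38)&(d['d']>0)
    F=P[k3]; print('post',len(F),np.median(F,0).round(3), F.std(0).round(3))
np.save('head.npy',np.vstack(out))
# ransac planes
for n,f in(("side",0),("top",1)):
    Q=np.vstack(out);Q=Q[Q[:,3]==f][:,:3];g=np.random.default_rng(0)
    for it in range(3):
        best=None
        for _ in range(1500):
            a,b,c_=Q[g.choice(len(Q),3,False)];N=np.cross(b-a,c_-a);l=np.linalg.norm(N)
            if l<1e-5: continue
            N/=l;i=np.abs((Q-a)@N)<.003
            if best is None or i.sum()>best.sum(): best=i
        S=Q[best];mu=S.mean(0);N=np.linalg.svd(S-mu)[2][2];N*=np.sign(N[2]);print(n,it,best.sum(),mu.round(3),N.round(2),'az',np.degrees(np.arctan2(N[1],N[0])).round(0),'el',np.degrees(np.arcsin(N[2])).round(0))
        Q=Q[~best]
        if len(Q)<30:break
s=np.load('side0.npz')['im'];cv2.imwrite('pics/r1.png',cv2.resize(s[80:215,235:330],None,fx=5,fy=4.4,interpolation=2))
s=np.load('top0.npz')['im'];cv2.imwrite('pics/r2.png',cv2.resize(s[115:205,155:255],None,fx=6,fy=6,interpolation=2))
```

```text
side 749
foot 1228 [0.55  0.15  0.004] [0.849 0.45  0.03 ] [0.7   0.3   0.017]
post 306 [0.681 0.318 0.146] [0.042 0.017 0.062]
top 1175
foot 1419 [0.55  0.15  0.004] [0.85  0.449 0.03 ] [0.7   0.3   0.017]
post 40 [0.83  0.374 0.056] [0.041 0.015 0.003]
side 0 360 [0.65  0.252 0.337] [-0.28 -0.63  0.72] az -114.0 el 46.0
side 1 119 [0.653 0.251 0.344] [-0.29 -0.64  0.71] az -114.0 el 45.0
side 2 113 [0.647 0.258 0.333] [-0.31 -0.62  0.72] az -116.0 el 46.0
top 0 726 [0.655 0.253 0.339] [-0.3  -0.63  0.72] az -115.0 el 46.0
top 1 137 [0.648 0.271 0.35 ] [-0.6  -0.41  0.69] az -145.0 el 43.0
top 2 120 [0.675 0.292 0.359] [0.29 0.62 0.73] az 65.0 el 47.0
```

View pics/r1.png

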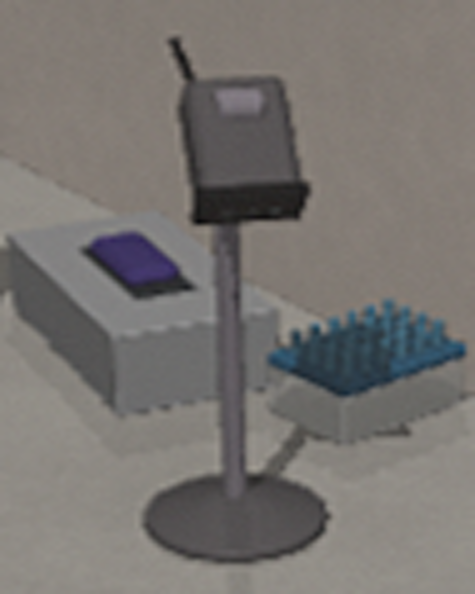

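View pics/r2.png

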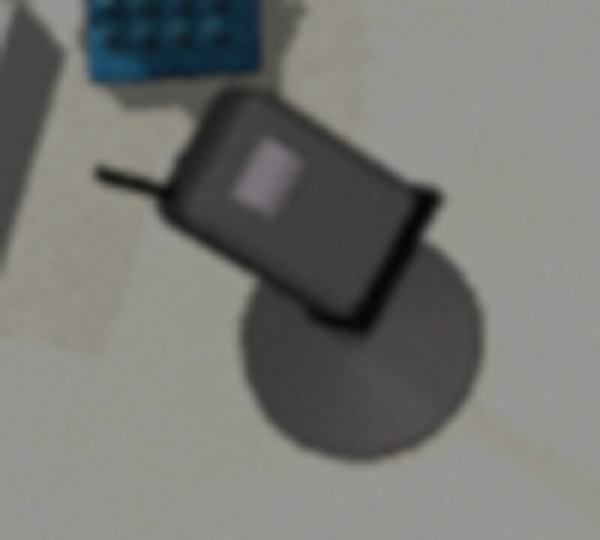

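Run:
```python
from rig import r;from h import *
c=r.calibration('top');cs=r.calibration('side')
O=atz(c,215.3,171.7,.008);print('foot top',O, 'side', atz(cs,235+236/5,80+518/4.4,.008))
H=np.load('head.npy')
for az in (-115,):
    a=np.radians(az);h=np.array([np.cos(a),np.sin(a),0]);look=(h-[0,0,1])/2**.5
    X=-look;Y=np.cross([0,0,1],X);Y/=np.linalg.norm(Y);Z=np.cross(X,Y)
    Oc=O*[1,1,0]+.06*h+[0,0,.325];print('head nominal',Oc,'window nominal',Oc+.043*look,'Z',Z,'Y',Y)
    for f in(0,1):
        Q=H[H[:,3]==f][:,:3]
        q=(Q-Oc)@np.c_[X,Y,Z];print(f,np.percentile(q,[1,5,50,95,99],axis=0).round(3))
# foot edge fits by mask of z
import cv2
for n in('top','side'):
    d=np.load(n+'0.npz');cc=r.calibration(n);m=__import__('glob').glob(f'm_{n}_reader_*.npy')
    v,u=np.nonzero(np.load([x for x in m][0])&(d['d']>0));P=back(cc,u,v,d['d'][v,u]);
    p=P[(P[:,2]>.05)&(P[:,2]<.25)];print(n,'post',len(p),np.median(p,0))
    p=P[(P[:,2]>.002)&(P[:,2]<.016)];print(n,'foot',len(p),p.min(0),p.max(0))
```

```text
foot top [0.68554451 0.31961888 0.008     ] side [0.68200489 0.31399524 0.008     ]
head nominal [0.66018741 0.26524041 0.325     ] window nominal [0.64733745 0.23768358 0.29459441] Z [-0.29883624 -0.64085638  0.70710678] Y [-0.90630779  0.42261826  0.        ]
0 [[-0.044 -0.028 -0.018]
 [-0.043 -0.025 -0.007]
 [-0.007  0.006  0.019]
 [ 0.042  0.033  0.027]
 [ 0.066  0.034  0.03 ]]
1 [[-0.042 -0.031 -0.012]
 [-0.038 -0.027 -0.003]
 [ 0.01   0.003  0.019]
 [ 0.046  0.03   0.025]
 [ 0.068  0.031  0.028]]
top post 3 [0.67930195 0.32065882 0.0536538 ]
top foot 463 [0.62441028 0.2582528  0.00245905] [0.73924366 0.38371748 0.01597204]
side post 259 [0.68051121 0.31748889 0.16073751]
side foot 262 [0.62094982 0.25710017 0.00200485] [0.75294561 0.38315274 0.01593058]
```

Run:
```python
from rig import r;from h import *
o=r.get_obs();M=R.from_quat(o['ee_rot']).as_matrix();print(M.round(3))
x=M[:,0];print('tool x az',np.degrees(np.arctan2(x[1],x[0])),'q1',np.degrees(o['joints'][0]),'q6',np.degrees(o['joints'][5]))
```

```text
[[ 0.391  0.    -0.92 ]
 [ 0.92  -0.     0.391]
 [-0.    -1.    -0.   ]]
tool x az 66.97841338805131 q1 63.730184797562146 q6 -3.2484646298563478
```

Run:
```python
from h import *
a=np.array([.906,-.423,0]);X=np.array([.299,.641,.707]);b=np.array([.299,.641,-.707])
M0=np.array([[-1,0,0],[0,0,1],[0,1,0]]).T  # columns tx=-lx, ty=lz, tz=ly
M0=np.c_[[-1,0,0],[0,0,1],[0,1,0]]
print(np.linalg.det(M0))
P=np.array([.607,.155,.203])
for s in(-1,1):
  for th in(90,60,30,0):
    t=np.radians(th);d=np.cos(t)*a+np.sin(t)*b;tx=s*X;T=np.c_[tx,d,np.cross(tx,d)]
    sx=np.cross(X,-d); g=P-.036*sx-.004*X; 
    for Lw in(.3,):
      w=g-Lw*d;q1=np.degrees(np.arctan2(w[1],w[0]))
      for q23 in(60,90,110):
        B=R.from_euler('ZY',[q1,q23],degrees=True).as_matrix().T@T@M0.T
        e=R.from_matrix(B).as_euler('ZYZ',degrees=True)
        print(s,th,'wc',w.round(2),'q1',q1.round(),q23,e.round(),'TCP',(g+.0187*d).round(3))
```

```text
1.0
-1 90 wc [ 0.48 -0.02  0.41] q1 -3.0 60 [ 41.  97. 126.] TCP [0.579 0.18  0.187]
-1 90 wc [ 0.48 -0.02  0.41] q1 -3.0 90 [ 43.  75. 106.] TCP [0.579 0.18  0.187]
-1 90 wc [ 0.48 -0.02  0.41] q1 -3.0 110 [49. 61. 91.] TCP [0.579 0.18  0.187]
-1 60 wc [0.37 0.07 0.37] q1 11.0 60 [ 12.  69. 140.] TCP [0.596 0.184 0.176]
-1 60 wc [0.37 0.07 0.37] q1 11.0 90 [ 18.  40. 131.] TCP [0.596 0.184 0.176]
-1 60 wc [0.37 0.07 0.37] q1 11.0 110 [ 32.  22. 114.] TCP [0.596 0.184 0.176]
-1 30 wc [0.32 0.19 0.28] q1 31.0 60 [-37.  60. 173.] TCP [0.616 0.179 0.172]
-1 30 wc [0.32 0.19 0.28] q1 31.0 90 [ -56.   39. -158.] TCP [0.616 0.179 0.172]
-1 30 wc [0.32 0.19 0.28] q1 31.0 110 [ -83.   32. -126.] TCP [0.616 0.179 0.172]
-1 0 wc [0.34 0.3  0.17] q1 41.0 60 [ -78.   70. -167.] TCP [0.634 0.168 0.175]
-1 0 wc [0.34 0.3  0.17] q1 41.0 90 [ -90.   66. -135.] TCP [0.634 0.168 0.175]
-1 0 wc [0.34 0.3  0.17] q1 41.0 110 [ -99.   68. -113.] TCP [0.634 0.168 0.175]
1 90 wc [ 0.48 -0.02  0.41] q1 -3.0 60 [ 41.  97. -54.] TCP [0.579 0.18  0.187]
1 90 wc [ 0.48 -0.02  0.41] q1 -3.0 90 [ 43.  75. -74.] TCP [0.579 0.18  0.187]
1 90 wc [ 0.48 -0.02  0.41] q1 -3.0 110 [ 49.  61. -89.] TCP [0.579 0.18  0.187]
1 60 wc [0.37 0.07 0.37] q1 11.0 60 [ 12.  69. -40.] TCP [0.596 0.184 0.176]
1 60 wc [0.37 0.07 0.37] q1 11.0 90 [ 18.  40. -49.] TCP [0.596 0.184 0.176]
1 60 wc [0.37 0.07 0.37] q1 11.0 110 [ 32.  22. -66.] TCP [0.596 0.184 0.176]
1 30 wc [0.32 0.19 0.28] q1 31.0 60 [-37.  60.  -7.] TCP [0.616 0.179 0.172]
1 30 wc [0.32 0.19 0.28] q1 31.0 90 [-56.  39.  22.] TCP [0.616 0.179 0.172]
1 30 wc [0.32 0.19 0.28] q1 31.0 110 [-83.  32.  54.] TCP [0.616 0.179 0.172]
1 0 wc [0.34 0.3  0.17] q1 41.0 60 [-78.  70.  13.] TCP [0.634 0.168 0.175]
1 0 wc [0.34 0.3  0.17] q1 41.0 90 [-90.  66.  45.] TCP [0.634 0.168 0.175]
1 0 wc [0.34 0.3  0.17] q1 41.0 110 [-99.  68.  67.] TCP [0.634 0.168 0.175]
```

{"api": "jog_arm", "payload": {
  "commands": [
    {"turn":[0,-8.6,0],"jaw":-0.3},
    {"turn":[0,-8.6,0],"jaw":-0.3},
    {"turn":[0,-8.6,0],"jaw":-0.3},
    {"turn":[0,-8.6,0],"jaw":-0.3},
    {"turn":[0,-8.6,0],"jaw":-0.3}
  ]
}}

```text
invalid input at $.commands[0]: expected keys travel, turn, jaw
```

```bash
cat > go.py <<'E'
from rig import r;from h import *
def st(target=None,Rt=None):
    o=r.get_obs();M=R.from_quat(o['ee_rot']).as_matrix();p=np.array(o['eef_pos'])
    print('t',round(o['clock'],2),'p',p.round(4),'w',round(o['gripper_width'],4),'ft',np.round(o['ft_force'],1),'q',np.degrees(o['joints']).round(0));print(M.round(3))
    if target is not None: print('travel tool mm',(M.T@(np.array(target)-p)*1000).round(1))
    if Rt is not None: print('turn tool deg',np.degrees(R.from_matrix(M.T@Rt).as_rotvec()).round(1))
    return o,M,p
def Ryaw(az):
    a=np.radians(az);tx=np.array([np.cos(a),np.sin(a),0]);ty=np.array([0,0,-1.]);return np.c_[tx,ty,np.cross(tx,ty)]
E
python3 -c "
from go import *
st([.5265,-.0732,.16],Ryaw(110.2))"
```

```text
t 1.1 p [0.2347 0.5522 0.2226] w 0.0876 ft [0.8 0.1 0.2] q [ 64.   5.  71.  -0. 104.  -3.]
[[ 0.391  0.    -0.92 ]
 [ 0.92  -0.     0.391]
 [-0.    -1.    -0.   ]]
travel tool mm [-461.5   62.6 -513.2]
turn tool deg [  0.  -43.2  -0. ]
```

{"api": "jog_arm", "payload": {
  "commands": [
    {"travel":[0,0,0],"turn":[0,-8.6,0],"jaw":-0.3},
    {"travel":[0,0,0],"turn":[0,-8.6,0],"jaw":-0.3},
    {"travel":[0,0,0],"turn":[0,-8.6,0],"jaw":-0.3},
    {"travel":[0,0,0],"turn":[0,-8.6,0],"jaw":-0.3},
    {"travel":[0,0,0],"turn":[0,-8.6,0],"jaw":-0.3}
  ]
}}

```text
clock: 1.72
eef_pos: [0.2347, 0.5522, 0.2226]
ee_rot: [-0.404, -0.58, 0.58, 0.404]
ft_force: [-0.2, 0.5, 0.4]
gripper_width: 0.0414
```

```bash
python3 -c "
from go import *
st([.5265,-.0732,.16],Ryaw(110.2))"
```

```text
t 1.73 p [0.2347 0.5522 0.2226] w 0.0414 ft [-0.2  0.5  0.4] q [ 64.   5.  71.   0. 104. -47.]
[[-0.346 -0.    -0.938]
 [ 0.938 -0.    -0.346]
 [-0.    -1.     0.   ]]
travel tool mm [-687.8   62.6  -57.2]
turn tool deg [-0.   0.1 -0. ]
```

{"api": "jog_arm", "payload": {
  "commands": [
    {"travel":[-43,4,-3.6],"turn":[0,0,0],"jaw":-0.3},
    {"travel":[-43,4,-3.6],"turn":[0,0,0],"jaw":-0.3},
    {"travel":[-43,4,-3.6],"turn":[0,0,0],"jaw":-0.3},
    {"travel":[-43,4,-3.6],"turn":[0,0,0],"jaw":-0.3},
    {"travel":[-43,4,-3.6],"turn":[0,0,0],"jaw":-0.3},
    {"travel":[-43,4,-3.6],"turn":[0,0,0],"jaw":-0.3},
    {"travel":[-43,4,-3.6],"turn":[0,0,0],"jaw":-0.3},
    {"travel":[-43,4,-3.6],"turn":[0,0,0],"jaw":-0.3},
    {"travel":[-43,4,-3.6],"turn":[0,0,0],"jaw":-0.3},
    {"travel":[-43,4,-3.6],"turn":[0,0,0],"jaw":-0.3},
    {"travel":[-43,4,-3.6],"turn":[0,0,0],"jaw":-0.3},
    {"travel":[-43,4,-3.6],"turn":[0,0,0],"jaw":-0.3},
    {"travel":[-43,4,-3.6],"turn":[0,0,0],"jaw":-0.3},
    {"travel":[-43,4,-3.6],"turn":[0,0,0],"jaw":-0.3},
    {"travel":[-43,4,-3.6],"turn":[0,0,0],"jaw":-0.3},
    {"travel":[-43,4,-3.6],"turn":[0,0,0],"jaw":-0.3},
    {"travel":[0,0,0],"turn":[0,0,0],"jaw":-0.3}
  ]
}}

```text
clock: 3.85
eef_pos: [0.524, -0.0769, 0.1577]
ee_rot: [-0.406, -0.578, 0.579, 0.407]
ft_force: [-0.1, 1.0, -0.1]
gripper_width: 0.0303
```

```bash
python3 -c "
from go import *
st([.5265,-.0732,.06],Ryaw(110.2))"
```

```text
t 3.85 p [ 0.524  -0.0769  0.1577] w 0.0303 ft [-0.1  1.  -0.1] q [ -12.   -6.   88.   -0.   98. -122.]
[[-0.338 -0.002 -0.941]
 [ 0.941 -0.    -0.338]
 [ 0.    -1.     0.002]]
travel tool mm [ 2.6 97.7 -3.7]
turn tool deg [-0.1 -0.4  0. ]
```

{"api": "jog_arm", "payload": {
  "commands": [
    {"travel":[2.6,24,-3.7],"turn":[0,-0.4,0],"jaw":-0.3},
    {"travel":[0,24,0],"turn":[0,0,0],"jaw":-0.3},
    {"travel":[0,25,0],"turn":[0,0,0],"jaw":-0.3},
    {"travel":[0,20,0],"turn":[0,0,0],"jaw":-0.3},
    {"travel":[0,0,0],"turn":[0,0,0],"jaw":-0.3}
  ]
}}

```text
clock: 4.47
eef_pos: [0.5253, -0.0702, 0.064]
ee_rot: [-0.402, -0.58, 0.581, 0.405]
ft_force: [0.1, 0.8, 0.3]
gripper_width: 0.0307
```

Run:
```python
from go import *
import cv2
o,M,p=st([.5265,-.0732,.012],Ryaw(110.2))
for n in("side","top"):
    im,d=r.get_image(n);c=r.calibration(n);u,v=proj(c,p).astype(int);k=im[v-45:v+45,u-55:u+55]
    cv2.imwrite(f"pics/{n}1.png",cv2.resize(k,None,fx=6.5,fy=6.5,interpolation=2));print(n,u,v)
```

```text
t 4.47 p [ 0.5253 -0.0702  0.064 ] w 0.0307 ft [0.1 0.8 0.3] q [ -11.   -4.   96.    0.   88. -122.]
[[-0.349 -0.003 -0.937]
 [ 0.937  0.001 -0.349]
 [ 0.002 -1.     0.003]]
travel tool mm [-3.3 52.  -0.2]
turn tool deg [-0.2  0.2  0.1]
side 316 257
top 341 223
```

View pics/side1.png

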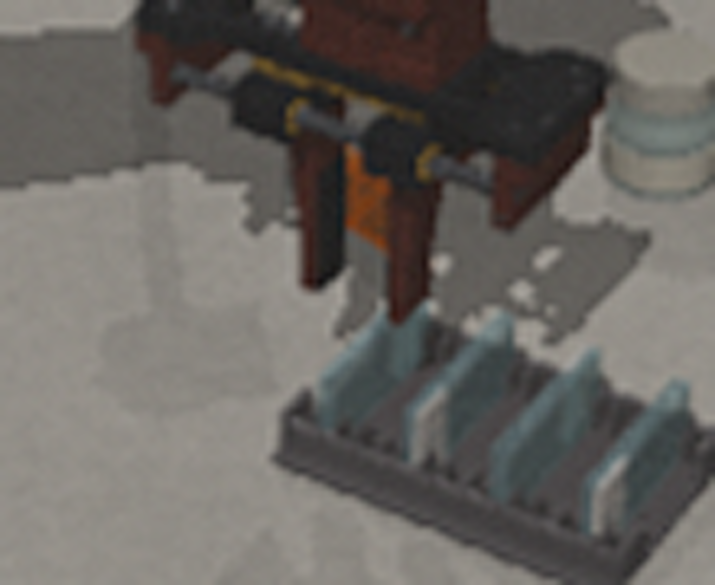

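View pics/top1.png

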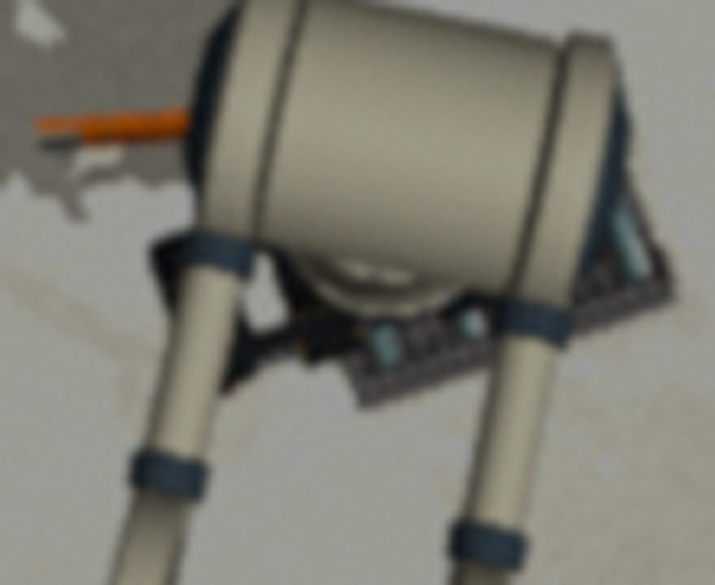

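{"api": "jog_arm", "payload": {
  "commands": [
    {"travel":[-3,0,0],"turn":[0,0.2,0],"jaw":-0.3},
    {"travel":[0,15,0],"turn":[0,0,0],"jaw":-0.3},
    {"travel":[0,15,0],"turn":[0,0,0],"jaw":-0.3},
    {"travel":[0,12,0],"turn":[0,0,0],"jaw":-0.3},
    {"travel":[0,9,0],"turn":[0,0,0],"jaw":-0.3},
    {"travel":[0,0,0],"turn":[0,0,0],"jaw":-0.3},
    {"travel":[0,0,0],"turn":[0,0,0],"jaw":-0.3}
  ]
}}

```text
clock: 5.45
eef_pos: [0.5278, -0.0739, 0.015]
ee_rot: [0.405, 0.58, -0.58, -0.404]
ft_force: [-0.7, 0.4, 0.4]
gripper_width: 0.0305
```

Run:
```python
from go import *
import cv2
o,M,p=st([.5265,-.0732,.012],Ryaw(110.2))
for n in("side",):
    im,d=r.get_image(n);c=r.calibration(n);u,v=proj(c,p).astype(int);k=im[v-45:v+45,u-55:u+55]
    cv2.imwrite(f"pics/{n}2.png",cv2.resize(k,None,fx=6.5,fy=6.5,interpolation=2));print(n,u,v)
```

```text
t 5.45 p [ 0.5278 -0.0739  0.015 ] w 0.0305 ft [-0.7  0.4  0.4] q [ -12.   -2.   99.   -0.   83. -122.]
[[-0.345  0.001 -0.939]
 [ 0.939 -0.    -0.345]
 [-0.    -1.    -0.001]]
travel tool mm [1. 3. 1.]
turn tool deg [ 0. -0. -0.]
side 317 272
```

View pics/side2.png

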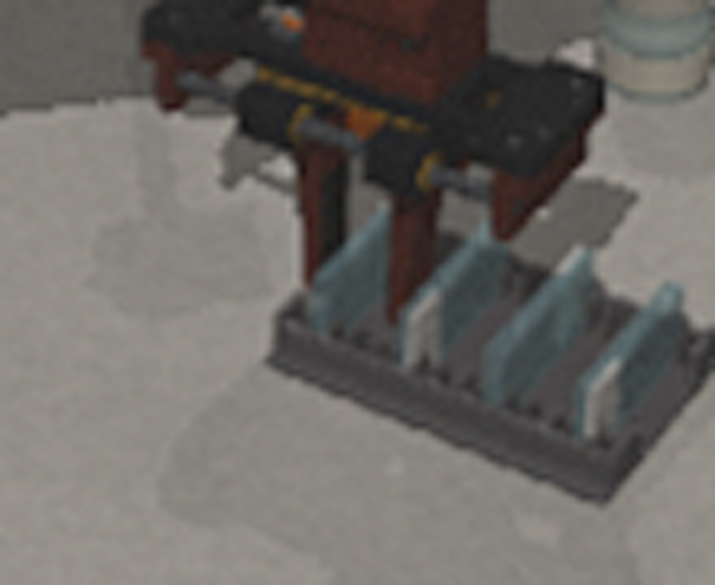

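{"api": "jog_arm", "payload": {
  "grip_force": 15,
  "commands": [
    {"travel":[1,2,1],"turn":[0,0,0],"jaw":-0.6},
    {"travel":[0,0,0],"turn":[0,0,0],"jaw":-1},
    {"travel":[0,0,0],"turn":[0,0,0],"jaw":-1},
    {"travel":[0,0,0],"turn":[0,0,0],"jaw":-1},
    {"travel":[0,0,0],"turn":[0,0,0],"jaw":-1},
    {"travel":[0,0,0],"turn":[0,0,0],"jaw":-1}
  ]
}}

```text
clock: 6.25
eef_pos: [0.526, -0.0725, 0.0127]
ee_rot: [0.404, 0.58, -0.58, -0.405]
ft_force: [-2.7, 5.5, 2.5]
gripper_width: 0.0077
```

```bash
python3 -c "
from go import *
o,M,p=st()"
```

```text
t 6.25 p [ 0.526  -0.0725  0.0127] w 0.0077 ft [-2.7  5.5  2.5] q [ -12.   -2.   99.    0.   83. -122.]
[[-0.345 -0.001 -0.938]
 [ 0.938  0.001 -0.345]
 [ 0.001 -1.     0.   ]]
```

{"api": "jog_arm", "payload": {
  "grip_force": 20,
  "commands": [
    {"travel":[0.8,0,0],"turn":[0,0,0],"jaw":-1},
    {"travel":[0,-5,0],"turn":[0,0,0],"jaw":-1},
    {"travel":[0,-10,0],"turn":[0,0,0],"jaw":-1},
    {"travel":[0,-15,0],"turn":[0,0,0],"jaw":-1},
    {"travel":[0,-20,0],"turn":[0,0,0],"jaw":-1},
    {"travel":[0,-25,0],"turn":[0,0,0],"jaw":-1},
    {"travel":[0,-25,0],"turn":[0,0,0],"jaw":-1},
    {"travel":[0,-25,0],"turn":[0,0,0],"jaw":-1},
    {"travel":[0,-25,0],"turn":[0,0,0],"jaw":-1},
    {"travel":[0,-20,0],"turn":[0,0,0],"jaw":-1},
    {"travel":[0,0,0],"turn":[0,0,0],"jaw":-1},
    {"travel":[0,0,0],"turn":[0,0,0],"jaw":-1}
  ]
}}

```text
clock: 7.75
eef_pos: [0.5257, -0.0724, 0.1819]
ee_rot: [-0.404, -0.58, 0.58, 0.405]
ft_force: [0.5, -0.1, -0.7]
gripper_width: 0.0076
```

Run:
```python
from go import *
import cv2
o,M,p=st()
for n in("side","top"):
    im,d=r.get_image(n);c=r.calibration(n);np.savez(f"{n}3.npz",im=im,d=d);u,v=proj(c,p).astype(int);k=im[v-45:v+45,u-50:u+60]
    cv2.imwrite(f"pics/{n}3.png",cv2.resize(k,None,fx=6.5,fy=6.5,interpolation=2));print(n,u,v)
```

```text
t 7.75 p [ 0.5257 -0.0724  0.1819] w 0.0076 ft [ 0.5 -0.1 -0.7] q [ -12.   -6.   86.   -0.  100. -122.]
[[-0.345 -0.001 -0.939]
 [ 0.939  0.    -0.345]
 [ 0.001 -1.     0.001]]
side 317 219
top 344 217
```

View pics/side3.png

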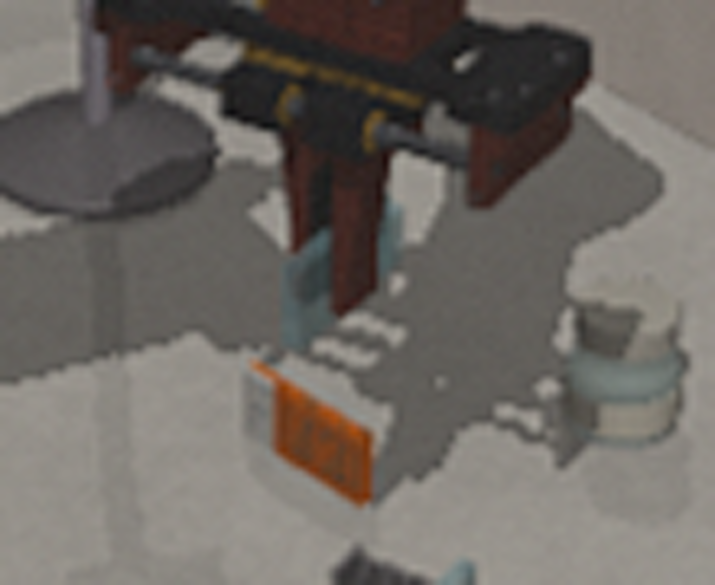

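```bash
cat > tgt.py <<'E'
from go import *
a=np.radians(-115);h=np.array([np.cos(a),np.sin(a),0]);look=(h-[0,0,1])/2**.5
X=-look;Y=np.cross([0,0,1],X);Y/=np.linalg.norm(Y);Z=np.cross(X,Y)
W=np.array([.646,.239,.2946]);Rt=np.c_[X,-Z,np.cross(X,-Z)]
L=np.array([.004,-.0113,-.0362])
spot=W+.133*look;T=spot-Rt@L
E
python3 -c "
from tgt import *
print(T,spot);o,M,p=st(T,Rt);print('travel after turn',(Rt.T@(T-p)*1000).round(1))"
```

```text
[0.57562794 0.17374313 0.18973606] [0.60625478 0.1537661  0.2005548 ]
t 7.85 p [ 0.5254 -0.0724  0.1812] w 0.0079 ft [ 0.1  0.2 -0.8] q [ -12.   -6.   86.   -0.  100. -122.]
[[-0.345 -0.002 -0.939]
 [ 0.939  0.    -0.345]
 [ 0.001 -1.     0.002]]
travel tool mm [ 213.7   -8.6 -132. ]
turn tool deg [-17.9  42.7 -42.6]
travel after turn [178.8 166.7  58.5]
```

{"api": "jog_arm", "payload": {
  "commands": [
    {"travel":[0,-10,0],"turn":[-2.24,5.34,-5.33],"jaw":-1},
    {"travel":[0,0,0],"turn":[-2.24,5.34,-5.33],"jaw":-1},
    {"travel":[0,0,0],"turn":[-2.24,5.34,-5.33],"jaw":-1},
    {"travel":[0,0,0],"turn":[-2.24,5.34,-5.33],"jaw":-1},
    {"travel":[0,0,0],"turn":[-2.24,5.34,-5.33],"jaw":-1},
    {"travel":[0,0,0],"turn":[-2.24,5.34,-5.33],"jaw":-1},
    {"travel":[0,0,0],"turn":[-2.24,5.34,-5.33],"jaw":-1},
    {"travel":[0,0,0],"turn":[-2.24,5.34,-5.33],"jaw":-1},
    {"travel":[0,0,0],"turn":[0,0,0],"jaw":-1},
    {"travel":[0,0,0],"turn":[0,0,0],"jaw":-1}
  ]
}}

```text
clock: 9.1
eef_pos: [0.5259, -0.0724, 0.1925]
ee_rot: [-0.406, -0.581, 0.123, 0.695]
ft_force: [-0.2, -0.1, -0.8]
gripper_width: 0.0082
```

```bash
python3 -c "
from tgt import *
o,M,p=st(T,Rt)"
```

```text
t 9.1 p [ 0.5259 -0.0724  0.1925] w 0.0082 ft [-0.2 -0.1 -0.8] q [-39.  -7.  96.  44. 100. -99.]
[[ 0.296  0.3   -0.907]
 [ 0.642  0.64   0.421]
 [ 0.707 -0.707 -0.004]]
travel tool mm [170.8 174.6  58.7]
turn tool deg [0.1 0.2 0. ]
```

{"api": "jog_arm", "payload": {
  "commands": [
    {"travel":[8,8,3],"turn":[0,0,0],"jaw":-1},
    {"travel":[12,12.5,4.2],"turn":[0,0,0],"jaw":-1},
    {"travel":[12,12.5,4.2],"turn":[0,0,0],"jaw":-1},
    {"travel":[12,12.5,4.2],"turn":[0,0,0],"jaw":-1},
    {"travel":[12,12.5,4.2],"turn":[0,0,0],"jaw":-1},
    {"travel":[12,12.5,4.2],"turn":[0,0,0],"jaw":-1},
    {"travel":[12,12.5,4.2],"turn":[0,0,0],"jaw":-1},
    {"travel":[12,12.5,4.2],"turn":[0,0,0],"jaw":-1},
    {"travel":[12,12.5,4.2],"turn":[0,0,0],"jaw":-1},
    {"travel":[12,12.5,4.2],"turn":[0,0,0],"jaw":-1},
    {"travel":[12,12.5,4.2],"turn":[0,0,0],"jaw":-1},
    {"travel":[0,0,0],"turn":[0,0,0],"jaw":-1},
    {"travel":[0,0,0],"turn":[0,0,0],"jaw":-1}
  ]
}}

```text
clock: 10.72
eef_pos: [0.5632, 0.1138, 0.1892]
ee_rot: [-0.406, -0.58, 0.122, 0.695]
ft_force: [0.5, -0.6, -0.3]
gripper_width: 0.0077
```

```bash
cat > look.py <<'E'
from tgt import *
import cv2,sys
o,M,p=st(T,Rt)
for n in("side","top"):
    im,d=r.get_image(n);np.savez(f"{n}_{sys.argv[1]}.npz",im=im,d=d);c=r.calibration(n);u,v=proj(c,p).astype(int);k=im[v-55:v+45,u-50:u+60]
    cv2.imwrite(f"pics/{n}_{sys.argv[1]}.png",cv2.resize(k,None,fx=6,fy=6,interpolation=2));print(n,u,v)
E
python3 look.py 4
```

```text
t 10.72 p [0.5632 0.1138 0.1892] w 0.0077 ft [ 0.5 -0.6 -0.3] q [-18. -14. 103.  45.  86. -84.]
[[ 0.296  0.301 -0.906]
 [ 0.641  0.641  0.423]
 [ 0.708 -0.706 -0.003]]
travel tool mm [42.4 41.8 14. ]
turn tool deg [0.1 0.1 0.1]
side 286 183
top 273 201
```

View pics/side_4.png

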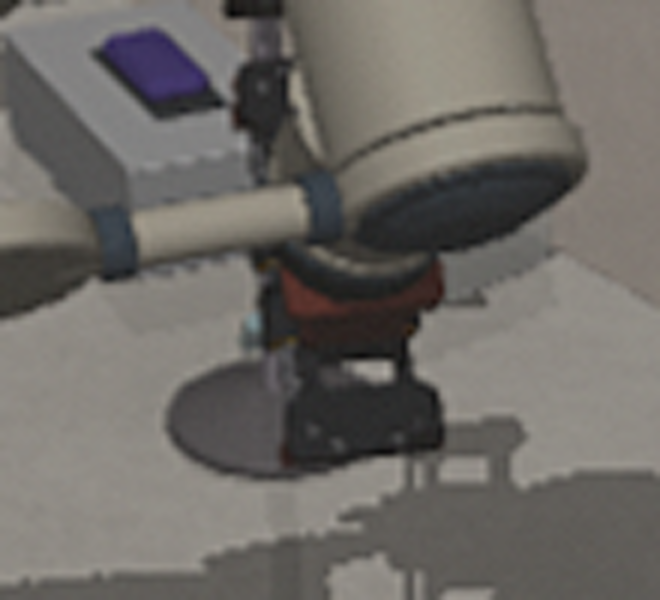

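View pics/top_4.png

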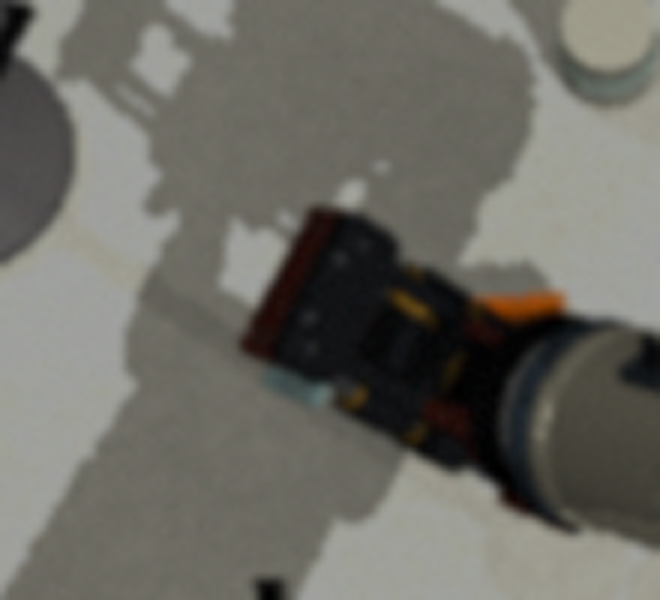

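{"api": "jog_arm", "payload": {
  "commands": [
    {"travel":[6,6,2],"turn":[0,0,0],"jaw":-1},
    {"travel":[8,8,2.5],"turn":[0,0,0],"jaw":-1},
    {"travel":[8,8,2.5],"turn":[0,0,0],"jaw":-1},
    {"travel":[8,8,2.5],"turn":[0,0,0],"jaw":-1},
    {"travel":[7,7,2.5],"turn":[0,0,0],"jaw":-1},
    {"travel":[4,4,2],"turn":[0,0,0],"jaw":-1},
    {"travel":[0,0,0],"turn":[0,0,0],"jaw":-1},
    {"travel":[0,0,0],"turn":[0,0,0],"jaw":-1},
    {"travel":[0,0,0],"turn":[0,0,0],"jaw":-1}
  ]
}}

```text
clock: 11.95
eef_pos: [0.5751, 0.1719, 0.1894]
ee_rot: [-0.406, -0.58, 0.122, 0.696]
ft_force: [0.3, 0.5, -0.6]
gripper_width: 0.0079
```

```bash
python3 look.py 5; python3 -c "
from tgt import *
o,M,p=st();l=p+M@L;print('label in window frame',(np.c_[X,Y,Z].T@(l-W)*1000).round(1),'angle',np.degrees(np.arccos(M[:,0]@X)),np.degrees(np.arccos(M[2,0])))"
```

```text
t 11.95 p [0.5751 0.1719 0.1894] w 0.0079 ft [ 0.3  0.5 -0.6] q [-10. -14. 102.  44.  81. -79.]
[[ 0.297  0.302 -0.906]
 [ 0.64   0.641  0.423]
 [ 0.708 -0.706 -0.003]]
travel tool mm [1.6 1.1 0.3]
turn tool deg [0.1 0.1 0.1]
side 278 174
top 251 196
t 12.05 p [0.5751 0.172  0.1894] w 0.0075 ft [-0.2 -0.2 -0.6] q [-10. -14. 102.  44.  81. -79.]
[[ 0.297  0.302 -0.906]
 [ 0.64   0.641  0.423]
 [ 0.708 -0.706 -0.003]]
label in window frame [-134.5   -0.3    1.2] angle 0.14186351730294583 44.887662717695264
```

View pics/side_5.png

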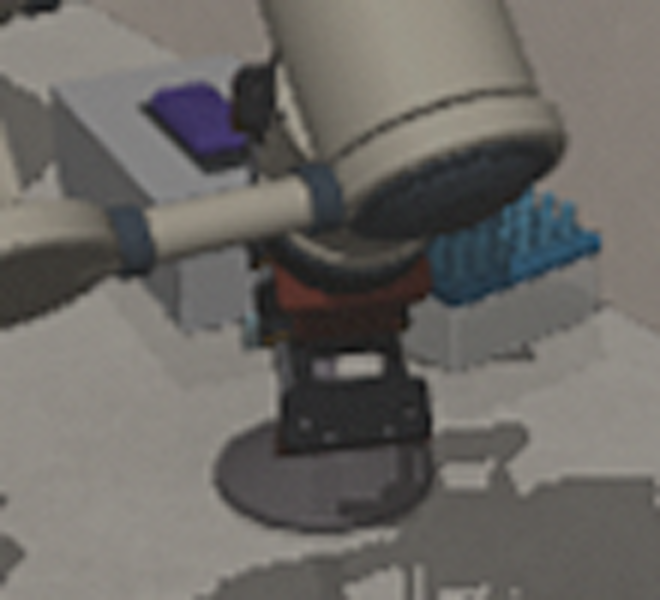

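View pics/top_5.png

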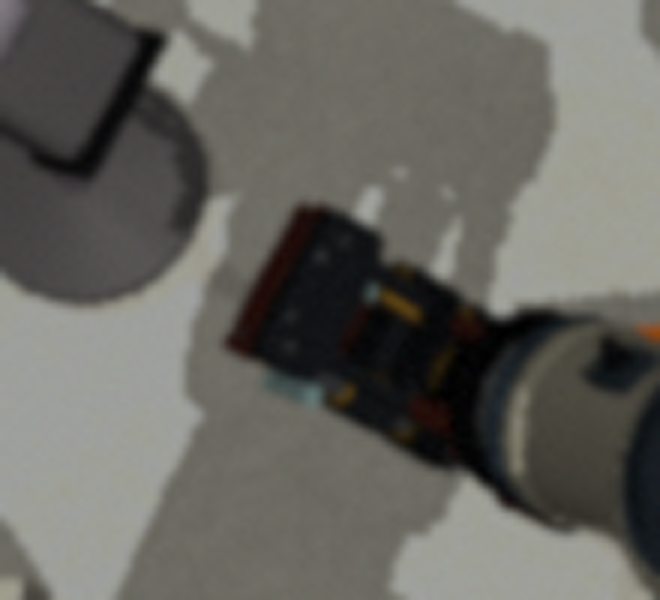

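Run:
```python
from tgt import *
import cv2
o=r.get_obs();M=R.from_quat(o['ee_rot']).as_matrix();p=np.array(o['eef_pos'])
c=r.calibration('top');t=np.load('top_5.npz');im=t['im'].copy()
for z in(-.018,.018):
  for x in(-.038,.038):
    q=p+M@np.array([.004,-.0113-z,-.0082-x]);print(z,x,proj(c,q).round(1))
u,v=proj(c,p).astype(int)
k=cv2.resize(t['im'][v-15:v+25,u-25:u+25],None,fx=12,fy=12,interpolation=0)
for z in(-.018,.018):
  for x in(-.038,.038):
    q=proj(c,p+M@np.array([.004,-.0113-z,-.0082-x]));cv2.circle(k,(int((q[0]-u+25.5)*12),int((q[1]-v+15.5)*12)),4,(0,255,0) if x<0 else (0,0,255),-1)
cv2.imwrite('pics/k5.png',k)
v,u=np.mgrid[0:400,0:640]
for n in('side','top'):
    cc=r.calibration(n);t=np.load(n+'_5.npz');P=back(cc,u,v,t['d']);kk=(P[...,2]>.028)&(P[...,2]<.06)&(P[...,0]>.46)&(P[...,0]<.65)&(P[...,1]<-.04)&(P[...,1]>-.23)&(t['d']>0)
    m,l,st_,ce=cv2.connectedComponentsWithStats(kk.astype('uint8'))
    for i in range(1,m):
        if st_[i,4]>8: print(n,st_[i,4],P[l==i].mean(0).round(3))
    a=t['im'][170:310,250:400]if n=='side' else t['im'][120:260,250:400]
    cv2.imwrite(f'pics/rack_{n}.png',cv2.resize(a,None,fx=4,fy=4,interpolation=2))
```

```text
-0.018 -0.038 [243.7 205.2]
-0.018 0.038 [257.2 179.8]
0.018 -0.038 [250.6 207.8]
0.018 0.038 [264.4 181.8]
side 134 [ 0.543 -0.11   0.039]
side 137 [ 0.556 -0.147  0.039]
side 136 [ 0.571 -0.184  0.039]
top 92 [ 0.576 -0.183  0.04 ]
top 36 [ 0.584 -0.138  0.041]
```

View pics/k5.png

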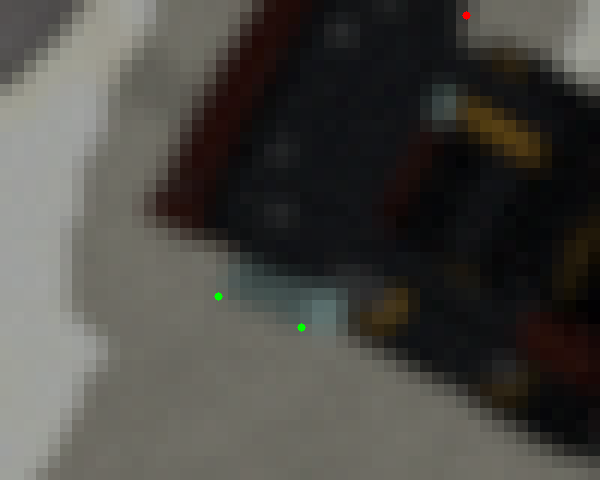

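View pics/rack_side.png

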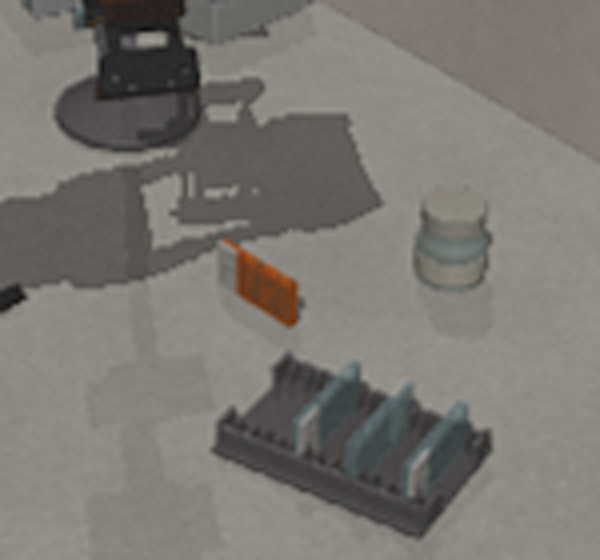

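{"api": "jog_arm", "payload": {
  "commands": [
    {"travel":[0,0,0],"turn":[0,0,0],"jaw":-1},
    {"travel":[0,0,0],"turn":[0,0,0],"jaw":-1},
    {"travel":[0,0,0],"turn":[0,0,0],"jaw":-1},
    {"travel":[0,0,0],"turn":[0,0,0],"jaw":-1}
  ]
}}

```text
clock: 12.55
eef_pos: [0.575, 0.1723, 0.1894]
ee_rot: [-0.406, -0.58, 0.122, 0.696]
ft_force: [-0.0, 0.7, -0.1]
gripper_width: 0.0079
```

```bash
python3 -c "
from tgt import *
o,M,p=st();print(np.abs(o['qd']).max());r.sign_off()"
```

```text
t 12.55 p [0.575  0.1723 0.1894] w 0.0079 ft [-0.   0.7 -0.1] q [-10. -14. 102.  44.  81. -79.]
[[ 0.297  0.301 -0.906]
 [ 0.64   0.641  0.423]
 [ 0.709 -0.706 -0.003]]
0.0012190784186786197
the job is handed in; nothing more can be done
```

I took the notched slide out of the rack by its clear part and handed the job in at 12.6 s, holding it label up to the reader. It was the slide nearest the reader, the one with the low far corner in both depth images.

- **Hold:** the arm was at rest with the jaws closed to 7.9 mm on the 8 mm slide, gripped about 36 mm from the panel centre.
- **Panel position:** worked out from the tool pose, it was about 134 mm out from the window, within about 2 mm of its axis. It was square to the window within 0.2° and about 45° from vertical.
- **Slide in the gripper:** its visible clear end lay about 2 pixels (roughly 4 mm) from where I predicted it, well inside the 25 mm allowed.
- **Other slides:** in the side view all three stood within about 1 mm of where they started. In the top view the arm hid one of them and part of another.
- **Not checked:** the gripper hid the frosted panel in both views, so its final position is computed and not seen. I did not measure the bystanders again, though the arm stayed well clear of them.

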